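# Find the tired stop switch by feel and reject it

### The job

Three look-alike stop-switch boxes stand on the carver's bench and one has a tired spring: push their red buttons from above, one after another where they stand and never with more than 12 N, until you find the one that clicks and locks in under such a light push. Then stand that box upright in the red reject tray, its button still in, and let go of it. The sound boxes stay where they are with their buttons out, and so does everything else on the bench.

Things in the scene. Friction and masses are not known exactly. Their poses are not given: they have to be found in the camera images.
- switch_a: stop-switch box A: yellow housing on black foot, 72 (own x) x 50 (own y) x 45 mm high, about 0.35 kg, loose; origin: centre of its underside, z up. Centred on top is a red round button, 36 mm across: its flat top is 73 mm above the origin when out, 63 mm when locked in. The three look alike, places mixed. Grip the housing across its 50 mm width
- switch_b: stop-switch box B: yellow housing on black foot, 72 (own x) x 50 (own y) x 45 mm high, about 0.35 kg, loose; origin: centre of its underside, z up. Centred on top is a red round button, 36 mm across: its flat top is 73 mm above the origin when out, 63 mm when locked in. The three look alike, places mixed. Grip the housing across its 50 mm width
- switch_c: stop-switch box C: yellow housing on black foot, 72 (own x) x 50 (own y) x 45 mm high, about 0.35 kg, loose; origin: centre of its underside, z up. Centred on top is a red round button, 36 mm across: its flat top is 73 mm above the origin when out, 63 mm when locked in. The three look alike, places mixed. Grip the housing across its 50 mm width
- key_a (a joint): travel of switch_a's button stem, m: 0 out, 0.010 locked in (down). The red cap gives up to 5 mm more on a soft spring, 3 N/mm. Tired switch: over its peak of 3 to 4.5 N in the first 3 mm of stem travel, push falling away, past 5 mm it snaps in by itself and stays in. Sound ones yield 1 mm or less under 12 N; they click at 15 to 20 N
- key_b (a joint): travel of switch_b's button stem, m: 0 out, 0.010 locked in (down). The red cap gives up to 5 mm more on a soft spring, 3 N/mm. Tired switch: over its peak of 3 to 4.5 N in the first 3 mm of stem travel, push falling away, past 5 mm it snaps in by itself and stays in. Sound ones yield 1 mm or less under 12 N; they click at 15 to 20 N
- key_c (a joint): travel of switch_c's button stem, m: 0 out, 0.010 locked in (down). The red cap gives up to 5 mm more on a soft spring, 3 N/mm. Tired switch: over its peak of 3 to 4.5 N in the first 3 mm of stem travel, push falling away, past 5 mm it snaps in by itself and stays in. Sound ones yield 1 mm or less under 12 N; they click at 15 to 20 N
- reject_tray: red open tray for rejects, fixed, 180 mm (own x) by 200 mm (own y), walls 4 mm thick and 28 mm high, floor 4 mm thick; origin at the centre of its underside
- mallet: bystander: wooden carver's mallet lying down, head 76 mm across, about 250 mm long along its x, origin on the bench under the handle, 110 mm from the near face of the head (head towards -x)
- chisel: bystander: steel stone chisel lying along its x, 230 mm long, 22 mm thick; origin on the bench under its middle
- rasp: bystander: rasp with wooden handle lying along its x, 285 mm long, 24 mm thick; origin on the bench under its middle
- rubbing_stone: bystander: grey rubbing stone 90 x 45 x 25 mm, origin at the centre of its underside
- paste_tin: bystander: round tin 64 mm across, 50 mm high, origin at the centre of its underside
- marble_offcut: bystander: broken piece of white marble about 70 x 55 x 60 mm, origin at the centre of its underside
Things that resemble listed ones, but are neither listed nor needed, are in the scene too. Leave any blue or orange look-alike of the switch_a alone. Leave any turquoise look-alike of the switch_c alone.

How it is judged (in metres and radians):
On the way, in this order (a step that is already met when the one before it is completed fails the run):
1. one button is locked in, its box upright within 30 mm of where it was (((value of joint key_a above 0.008 m and distance of switch_a from where it was at the start of the episode below 0.03 m and angle between switch_a's own z axis and vertical below 0.15 rad) or (value of joint key_b above 0.008 m and distance of switch_b from where it was at the start of the episode below 0.03 m and angle between switch_b's own z axis and vertical below 0.15 rad) or (value of joint key_c above 0.008 m and distance of switch_c from where it was at the start of the episode below 0.03 m and angle between switch_c's own z axis and vertical below 0.15 rad))), for 0.2 s.
2. the box with the locked button stands in the reject tray, released (((value of joint key_a above 0.008 m and x of switch_a in the frame of reject_tray between -0.07 and 0.07 m and y of switch_a in the frame of reject_tray between -0.08 and 0.08 m and z of switch_a in the frame of reject_tray below 0.012 m and angle between switch_a's own z axis and vertical below 0.15 rad and contact force between each of the arm, the fingers and switch_a below 0.1 N and linear speed of switch_a below 0.02 m/s) or (value of joint key_b above 0.008 m and x of switch_b in the frame of reject_tray between -0.07 and 0.07 m and y of switch_b in the frame of reject_tray between -0.08 and 0.08 m and z of switch_b in the frame of reject_tray below 0.012 m and angle between switch_b's own z axis and vertical below 0.15 rad and contact force between each of the arm, the fingers and switch_b below 0.1 N and linear speed of switch_b below 0.02 m/s) or (value of joint key_c above 0.008 m and x of switch_c in the frame of reject_tray between -0.07 and 0.07 m and y of switch_c in the frame of reject_tray between -0.08 and 0.08 m and z of switch_c in the frame of reject_tray below 0.012 m and angle between switch_c's own z axis and vertical below 0.15 rad and contact force between each of the arm, the fingers and switch_c below 0.1 N and linear speed of switch_c below 0.02 m/s))), for 0.2 s.
At the end, for the whole second after the job is handed in: The box with its button locked in (over 8 mm) is upright (under 0.15 rad) in the reject tray, centre 20 mm or more inside its edges, underside under 12 mm above the tray's, released, at rest; the other two, buttons out (under 3 mm), upright and within 30 mm of where they began (((value of joint key_a above 0.008 m and x of switch_a in the frame of reject_tray between -0.07 and 0.07 m and y of switch_a in the frame of reject_tray between -0.08 and 0.08 m and z of switch_a in the frame of reject_tray below 0.012 m and angle between each of switch_a, switch_b, switch_c's own z axis and vertical below 0.15 rad and contact force between each of the arm, the fingers and switch_a below 0.1 N and linear speed of switch_a below 0.02 m/s and distance of each of switch_b, switch_c from where it was at the start of the episode below 0.03 m and value of joint each of key_b, key_c below 0.003 m) or (value of joint key_b above 0.008 m and x of switch_b in the frame of reject_tray between -0.07 and 0.07 m and y of switch_b in the frame of reject_tray between -0.08 and 0.08 m and z of switch_b in the frame of reject_tray below 0.012 m and angle between each of switch_b, switch_a, switch_c's own z axis and vertical below 0.15 rad and contact force between each of the arm, the fingers and switch_b below 0.1 N and linear speed of switch_b below 0.02 m/s and distance of each of switch_a, switch_c from where it was at the start of the episode below 0.03 m and value of joint each of key_a, key_c below 0.003 m) or (value of joint key_c above 0.008 m and x of switch_c in the frame of reject_tray between -0.07 and 0.07 m and y of switch_c in the frame of reject_tray between -0.08 and 0.08 m and z of switch_c in the frame of reject_tray below 0.012 m and angle between each of switch_c, switch_a, switch_b's own z axis and vertical below 0.15 rad and contact force between each of the arm, the fingers and switch_c below 0.1 N and linear speed of switch_c below 0.02 m/s and distance of each of switch_a, switch_b from where it was at the start of the episode below 0.03 m and value of joint each of key_a, key_b below 0.003 m))); the robot touches nothing.
It fails at once if a button is pushed with more than 12 N (contact force between any of key_a, key_b, key_c and anything else above 12 N).
It fails at once if a bystander is moved more than 30 mm (distance of any of mallet, chisel, rasp, rubbing_stone, paste_tin, marble_offcut from where it was at the start of the episode above 0.03 m).
It also fails if it takes over 54 s, if anything falls off the work surface, if the arm or the gripper's body presses on something with over 40 N, if the wrist force passes 120 N, or if a joint passes its speed limit or range.

### The arm

A 6-joint arm with a two-finger parallel gripper is mounted at the origin on the work surface. World frame = base frame: x ahead of the robot, y to its left, z up, the work surface at z = 0. Lengths are in mm, angles in rad, forces in N, time in s.
With the tool pointing down it reaches from about 375 to 925 mm from the base axis. Payload 5.7 kg.
Tool frame: the origin (TCP) lies midway between the tips of the shut fingers; the grasp point (between the pads) lies 19 mm behind it (grip_depth is the distance from the TCP to the grasp point, in mm); z points along the fingers, y is the line along which they close (so a half turn about z gives the same grasp; the last joint's range is limited). The gripper opens to 88 mm and grips with 3 to 60 N. Pads are 20 mm wide; open, the fingers measure 115 mm over their backs; the gripper's body (75 mm by 178 mm) begins 61 mm behind the grasp point.
Start: joints at [-0.115, 0.359, 1.51, -0, 1.272, -0.115], TCP at [599.968, -0.004, 222.623] pointing down, gripper open.
Joint ranges: [-2.97, 2.97], [-1.01, 2.36], [0.21, 2.38], [-0.96, 4.11], [0.2, 2.71], [-2.98, 2.98]. Speed limits (rad/s): [2.39, 2.39, 3.14, 3.14, 3.14, 3.14].

### API

Orientations are given as a unit quaternion [w, x, y, z].
In Python, from rig import state, get_image, camera_params, close_job, grip_depth gives the robot as it stands.
- The arm moves only by the tool drive_tool, never from a script. Its argument "motion" is one flat list of numbers, 6 for each row, row after row: the shift along the tool's x, y, z each as a share of 2.5 cm, from -1 to 1, then the turn, a rotation vector about the tool's x, y, z each as a share of 2 pi rad, from -1 to 1. A call has 1 to 8 rows; each row shifts and turns the commanded pose from where the row before left it, along the tool's axes as they then stand; what a row does not reach is not made up. A row lasts 1/12 s, in which the tool goes at most 41.7 mm and 7.16 degrees, less where a joint would pass 70% of its speed; a pose out of reach is approached as far as the arm can. A call with a number of a shift or a turn outside -1 to 1 is refused whole. A call with a gripper value outside its range is refused whole. "fingers" is the closure, from 0 (fully open) to 1 (shut), set as the call begins (left out, the last holds). The fingers move at their own pace and stop on an object; the grip force is fixed at half the most. Time passes only in rows, so rows that do not move let the fingers close. It gives the time, the measured TCP pose, the force, the opening and the grip force at its end, in the units of the state.
- state(): the state, without advancing time (a new reading comes with each control period).
- get_image(name): name is "scene" or "side" or "wrist"; returns (picture, depth): 480x640x3 uint8, red, green, blue; 480x640 float32, mm along the optical axis (not along the pixel's ray), 0 where there is no reading.
- camera_params(name): a dict with "fx", "fy", "cx", "cy" (pixels), "cam_to_world" (4x4, takes a point from camera to world coordinates). Camera axes: x right, y down, z forward; pixel columns grow to the right and rows downward; lengths in mm; the calibration is good to about 2 mm. A picture is of the moment at which its call begins: read the wrist's pose just before it. camera_params takes no time and is no camera call; for the wrist camera it gives the pose at the moment of the call.
- close_job(): hands the job in; it is judged then, once.
The state is a dict: "clock": time; "qpos": joint angles; "dq": joint speeds; "tau": joint torques, N m; "eef_pos": TCP position; "orientation": TCP orientation; "contact_force": force on the tool from outside, world axes, zero at the start; "moment": the same for the moment, N m; "opening": finger opening in mm; "finger_force": force on a finger pad.
Only numpy, scipy, OpenCV 4.12 (cv2) and the standard library are available. Lean on these libraries where they do the work, as an engineer would, in place of code of your own. Each camera call takes 0.05 s, during which the arm holds its last target. There are 200 camera calls.

## Working session

There is one attempt and no reset: what is moved stays moved. The work goes in short steps, Python scripts to look and compute and a tool call to move; the robot and the scene stay as the last step left them, time stands still between calls to the robot, and variables do not carry over. Pictures are saved under pics/ and viewed, at most 10 in all, crops included, and the job is handed in when it is done.

Besides the shell and the picture viewer there is one more tool, called after ">>>" by a JSON object that holds its "op" and its "data", one argument or row to a line. drive_tool: Moves the arm, as the interface text tells. Shift numbers are shares of 2.5 cm and turn numbers shares of 2 pi rad, none past 1 either way. Its arguments: {"type":"object","properties":{"motion":{"type":"array"},"fingers":{"type":"number"}},"required":["motion"]}

```bash
mkdir -p pics
cat > h.py <<'E'
import numpy as np, cv2
from rig import state, get_image, camera_params, close_job, grip_depth
def grab(n,f):
    p=camera_params(n); im,d=get_image(n); cv2.imwrite(f'pics/{f}.png',im[:,:,::-1]); np.savez(f'pics/{f}.npz',im=im,d=d,**{k:np.array(v) for k,v in p.items()}); return im,d,p
def pts(d,p):
    v,u=np.mgrid[:d.shape[0],:d.shape[1]]
    P=np.stack([(u-p['cx'])/p['fx']*d,(v-p['cy'])/p['fy']*d,d,np.ones_like(d)],-1)
    return (P@np.array(p['cam_to_world']).T)[...,:3]
E
python3 - <<'E'
from h import *
s=state();print(s['clock'],s['eef_pos'],s['orientation'],s['contact_force'],grip_depth)
for n in('scene','side'):
    im,d,p=grab(n,n+'0'); W=pts(d,p)
    print(n,np.round(np.array(p['cam_to_world'])[:3,3]))
    hsv=cv2.cvtColor(im,cv2.COLOR_RGB2HSV)
    for nm,lo,hi in(('red',(0,130,60),(6,255,255)),('red2',(172,130,60),(180,255,255)),('yel',(20,120,80),(34,255,255)),('or',(7,150,80),(19,255,255)),('blue',(85,100,50),(130,255,255))):
        m=cv2.inRange(hsv,lo,hi); k,l,st,c=cv2.connectedComponentsWithStats(m)
        for i in range(1,k):
            if st[i,4]>60:
                w=W[(l==i)&(d>0)]; print(nm,st[i],c[i].round(),np.median(w,0).round(),np.percentile(w[:,2],98).round(1))
E
```

```text
0.0 [5.99340572e+02 5.80312544e-02 2.21845085e+02] [-6.79261685e-04  7.07112277e-01  7.07100749e-01 -5.45947005e-04] [ 1.02111476  0.21033172 -0.29057354] 18.700000000000003
scene [1132. -591. 1245.]
red [331 150  13  11 111] [337. 155.] [430. 327.  72.] 78.4
red [354 181  13  12 130] [360. 187.] [545. 278.  71.] 77.7
red [407 187  13  13 129] [413. 193.] [660. 345.  71.] 76.5
red [264 200  13  14 140] [270. 207.] [415.  84.  72.] 77.8
red [286 251  14  13 156] [292. 257.] [555.   7.  71.] 77.0
red [ 117  297  123  115 7493] [178. 353.] [ 500. -313.    4.] 28.6
yel [344 189  32  26 337] [358. 203.] [557. 260.  32.] 47.7
yel [306 224  10  16 106] [311. 232.] [523. 114.  33.] 309.4
yel [321 228  19  20 133] [330. 239.] [572. 122.  28.] 44.7
yel [275 256  36  28 369] [292. 273.] [568.  -9.  32.] 47.8
or [259 202  25  35 388] [271. 223.] [432.  69.  38.] 251.9
blue [ 59   0  35  51 793] [76. 23.] [-811.  375.  -93.] 3.4
blue [  91    0   53   51 2127] [120.  22.] [-615.  436.  -36.] 14.0
blue [465 107  20  45 739] [475. 129.] [681. 584. 127.] 133.3
blue [ 489  113   49   53 1021] [520. 1
[... 960 characters left out ...]
.7
red [  204   382   144    98 12841] [280. 433.] [ 504. -277.    4.] 28.1
yel [343 114  24   5  93] [354. 116.] [643.  15. 333.] 337.2
yel [280 129  52   7 162] [304. 132.] [563. -19. 331.] 336.2
yel [268 179  37  28 708] [286. 195.] [539. 261.  34.] 233.3
yel [269 217  40  33 892] [288. 235.] [538. 118.  37.] 46.7
yel [ 277  256   48   44 1111] [301. 281.] [551.  -7.  37.] 46.9
or [ 198  239   49   41 1306] [223. 259.] [418.  73.  34.] 47.7
blue [ 341   22  108   85 4490] [404.  57.] [1064. 1364.  -71.] 128.7
blue [319 160  36  32 809] [336. 176.] [656. 330.  34.] 47.4
blue [215 168  39  33 743] [234. 184.] [434. 317.  38.] 47.3
blue [216 201  40  39 912] [236. 220.] [440. 185.  37.] 47.4
```

View pics/scene0.png

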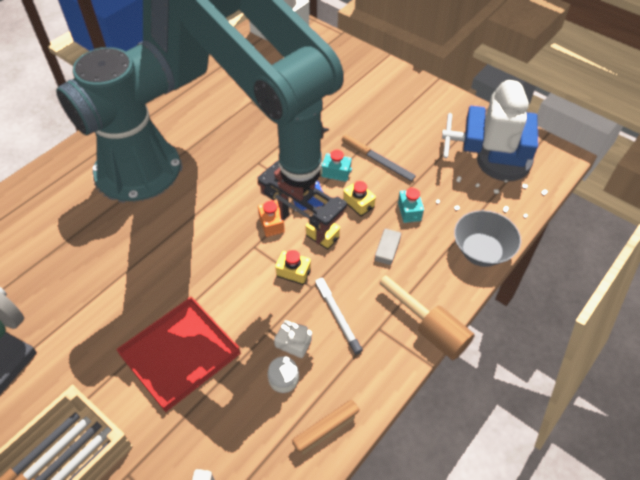

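View pics/side0.png

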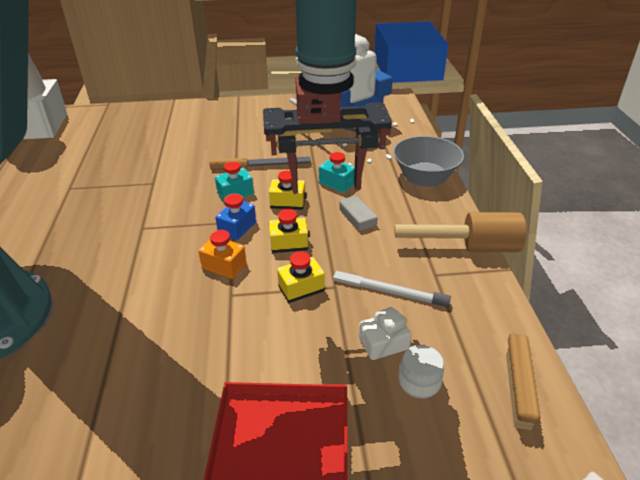

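The yellow boxes are the three candidates, at side pixels (287,177), (287,216) and (300,260). The look-alikes to leave alone are orange (219,238), blue (233,200) and turquoise (232,167) and (337,157). The tray is at (280,433). Next I'll check them with the wrist camera.

```bash
cat >> h.py <<'E'
def boxes(im,d,p,amin=300):
    W=pts(d,p); hsv=cv2.cvtColor(im,cv2.COLOR_RGB2HSV)
    m=cv2.inRange(hsv,(0,130,60),(6,255,255))|cv2.inRange(hsv,(172,130,60),(180,255,255))
    k,l,st,c=cv2.connectedComponentsWithStats(m)
    M=np.array(p['cam_to_world'])
    def ray(uv,z):
        r=M[:3,:3]@np.array([(uv[0]-p['cx'])/p['fx'],(uv[1]-p['cy'])/p['fy'],1]); return M[:3,3]+r*(z-M[2,3])/r[2]
    for i in range(1,k):
        if st[i,4]<amin: continue
        s=(l==i)&(d>0); w=W[s]; zt=np.percentile(w[:,2],80)
        q=s&(np.abs(W[...,2]-zt)<4); (u,r)=cv2.minEnclosingCircle(np.argwhere(q)[:,::-1].astype(np.float32))
        print('red',st[i],'ztop',zt.round(1),'ctr',ray(u,zt).round(1),'dia',round(2*r*np.median(d[q])/p['fx'],1))
    y=cv2.inRange(hsv,(20,110,60),(34,255,255)); y=cv2.morphologyEx(y,cv2.MORPH_CLOSE,np.ones((3,3)))
    k,l,st,c=cv2.connectedComponentsWithStats(y)
    for i in range(1,k):
        if st[i,4]<amin: continue
        s=(l==i)&(d>0); zt=np.percentile(W[s][:,2],75); q=s&(np.abs(W[...,2]-zt)<5)
        R=cv2.minAreaRect((W[q][:,:2]).astype(np.float32)); print('yel',st[i],'z',zt.round(1),'rect',np.round(R[0],1),np.round(R[1],1),round(R[2],1))
E
python3 - <<'E'
from h import *
print(np.array(camera_params('wrist')['cam_to_world']).round(2))
im,d,p=grab('wrist','w0'); boxes(im,d,p)
# tray
for n in('scene','side'):
    z=np.load(f'pics/{n}0.npz'); q={k:z[k] for k in('fx','fy','cx','cy','cam_to_world')}
    W=pts(z['d'],q); h=cv2.cvtColor(z['im'],cv2.COLOR_RGB2HSV); m=(h[...,1]>130)&((h[...,0]<7)|(h[...,0]>172))&(W[...,1]<-150)&(W[...,2]>-5)&(W[...,2]<40)&(z['d']>0)
    w=W[m]; R=cv2.minAreaRect(w[:,:2].astype(np.float32)); print(n,R, np.median(w[w[:,2]<12][:,2]))
E
```

```text
[[ 1.0000e+00  0.0000e+00  0.0000e+00  5.9931e+02]
 [ 0.0000e+00 -9.6000e-01 -2.8000e-01  7.5700e+01]
 [ 0.0000e+00  2.8000e-01 -9.6000e-01  3.8444e+02]
 [ 0.0000e+00  0.0000e+00  0.0000e+00  1.0000e+00]]
red [ 219   16   48   55 2021] ztop 74.1 ctr [540.4 140.   74.1] dia 39.5
red [  60   93   52   47 1904] ztop 73.8 ctr [414.9  88.2  73.8] dia 40.0
red [ 249  191   43   44 1445] ztop 73.9 ctr [555.9  12.4  73.9] dia 35.2
red [167 284  53  46 810] ztop 260.5 ctr [549.8  10.8 260.5] dia 11.7
red [ 425  284   59   73 1262] ztop 272.9 ctr [647.6  10.5 272.9] dia 7.9
red [ 163  412  165   65 9324] ztop 4.9 ctr [ 511.8 -287.3    4.9] dia 203.7
yel [ 202   16   95   74 3797] z 45.9 rect [539.3 140.1] [72.1 50.2] 1.0
yel [ 226  167   93   78 2714] z 45.8 rect [554.8  10.8] [72.5 50.2] 19.6
yel [  81  354   44   78 1166] z 322.2 rect [554.4  24.4] [15.2  2.9] 88.3
yel [519 354  43  78 897] z 322.4 rect [644.3  24.7] [ 2.6 14.5] 1.1
yel [ 358  452  282   23 3600] z 330.5 rect [632.7  18.4] [ 3.5 53.8] 89.5
yel [293 462  52  13 355] z 330.7 rect [598.9  18.7] [2.9 9.1] 87.5
scene ((494.5328369140625, -307.0734558105469), (208.47079467773438, 201.4957733154297), 82.53202819824219) 3.5039561346802657
side ((502.9189147949219, -271.29595947265625), (166.56678771972656, 188.25453186035156), 83.65567779541016) 3.783361699564125
```

View pics/w0.png

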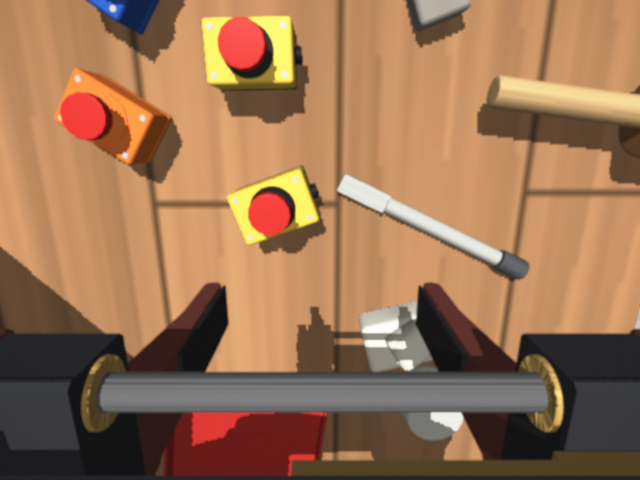

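The wrist view shows two yellow boxes: button (242,43) at world (540,140), yaw about 1°, and button (269,213) at (555,11), yaw about 20°. The third is near (545,275). Tops measure 74 and 46 mm, which matches the text. The orange one (85,116) and the blue one at the top left stay alone. I'll start with the near box.

>>> {"op": "drive_tool", "data": {
  "motion": [0.056,-0.22,0.68,0,0,0,0.056,-0.22,0.68,0,0,0,0.056,-0.22,0.68,0,0,0,0.056,-0.22,0.68,0,0,0,0.056,-0.22,0.68,0,0,0,0.056,-0.22,0.68,0,0,0,0.056,-0.22,0.68,0,0,0,0.056,-0.22,0.68,0,0,0],
  "fingers": 1
}}

```text
clock: 0.82
eef_pos: [555.5, 11.3, 85.7]
orientation: [-0.0, 0.707, 0.707, -0.0]
contact_force: [-0.3, 0.3, -0.9]
opening: 38.3
finger_force: 0.0
```

>>> {"op": "drive_tool", "data": {
  "motion": [0,0,0,0,0,0,0,0,0,0,0,0,0,0,0.1,0,0,0,0,0,0.1,0,0,0,0,0,0,0,0,0,0,0,0,0,0,0]
}}

```text
clock: 1.32
eef_pos: [556.7, 11.1, 82.2]
orientation: [0.0, 0.707, 0.707, 0.0]
contact_force: [-0.1, 0.3, -0.3]
opening: 0.8
finger_force: 0.0
```

>>> {"op": "drive_tool", "data": {
  "motion": [0,0,0.08,0,0,0,0,0,0.08,0,0,0,0,0,0.08,0,0,0,0,0,0,0,0,0]
}}

```text
clock: 1.65
eef_pos: [555.6, 11.2, 75.2]
orientation: [-0.0, 0.707, 0.707, -0.0]
contact_force: [0.2, -0.5, 0.5]
opening: 0.3
finger_force: 0.0
```

>>> {"op": "drive_tool", "data": {
  "motion": [0,0,0.04,0,0,0,0,0,0,0,0,0]
}}

```text
clock: 1.82
eef_pos: [555.8, 11.2, 74.4]
orientation: [-0.0, 0.707, 0.707, -0.0]
contact_force: [-0.2, -0.6, 0.4]
opening: 0.3
finger_force: 0.0
```

>>> {"op": "drive_tool", "data": {
  "motion": [0,0,0.04,0,0,0,0,0,0,0,0,0]
}}

```text
clock: 1.98
eef_pos: [555.9, 11.2, 73.5]
orientation: [-0.0, 0.707, 0.707, -0.0]
contact_force: [-0.2, -0.1, 0.5]
opening: 0.6
finger_force: 0.0
```

>>> {"op": "drive_tool", "data": {
  "motion": [0,0,0.04,0,0,0,0,0,0,0,0,0]
}}

```text
clock: 2.15
eef_pos: [556.0, 11.2, 72.7]
orientation: [-0.0, 0.707, 0.707, -0.0]
contact_force: [-0.9, 0.2, 3.0]
opening: 0.6
finger_force: 1.4
```

>>> {"op": "drive_tool", "data": {
  "motion": [0,0,0.04,0,0,0,0,0,0,0,0,0]
}}

```text
clock: 2.32
eef_pos: [556.0, 11.2, 71.8]
orientation: [0.0, 0.707, 0.707, 0.0]
contact_force: [-1.3, 0.1, 4.3]
opening: 0.7
finger_force: 2.5
```

>>> {"op": "drive_tool", "data": {
  "motion": [0,0,0.03,0,0,0,0,0,0,0,0,0]
}}

```text
clock: 2.48
eef_pos: [556.0, 11.2, 71.2]
orientation: [0.0, 0.707, 0.707, 0.0]
contact_force: [-2.8, 0.4, 6.5]
opening: 0.5
finger_force: 3.2
```

>>> {"op": "drive_tool", "data": {
  "motion": [0,0,0.02,0,0,0,0,0,0,0,0,0]
}}

```text
clock: 2.65
eef_pos: [556.0, 11.2, 70.8]
orientation: [0.0, 0.707, 0.707, 0.0]
contact_force: [-1.9, -0.2, 7.4]
opening: 0.5
finger_force: 3.6
```

Force rises past 7 N with no give, so this box is sound. Next is the box at (540,140).

>>> {"op": "drive_tool", "data": {
  "motion": [0,0,-0.8,0,0,0,0.858,-0.104,0,0,0,0,0.858,-0.104,0,0,0,0,0.858,-0.104,0,0,0,0,0.858,-0.104,0,0,0,0,0.858,-0.104,0,0,0,0,0.858,-0.104,0.3,0,0,0,0,0,0,0,0,0]
}}

```text
clock: 3.32
eef_pos: [539.2, 142.9, 81.9]
orientation: [-0.001, 0.706, 0.708, -0.0]
contact_force: [0.9, -0.5, -0.2]
opening: 1.0
finger_force: 0.0
```

Run:
```python
from h import *
print(state()['eef_pos']); im,d,p=grab('wrist','w1'); boxes(im,d,p)
```

```text
[539.17582286 142.86743195  81.9482328 ]
red [ 301    0   70   22 1108] ztop 73.6 ctr [544.  269.3  73.6] dia 25.4
red [  50  125   90   81 5548] ztop 73.8 ctr [438.3 205.2  73.8] dia 38.9
red [ 288  260   70   73 3688] ztop 113.0 ctr [539.1 151.6 113. ] dia 20.8
red [  55  352   69   21 1024] ztop 73.3 ctr [416.9 100.6  73.3] dia 30.4
yel [ 251    0  160   75 6625] z 45.7 rect [542.6 264.9] [74.4 26.4] 0.0
yel [ 256  221  132  100 7324] z 45.7 rect [539.3 140.5] [72.2 50.2] 1.1
yel [313 358  18  98 740] z 182.7 rect [539.1 168. ] [13.1  3.3] 89.9
yel [ 112  452  358   23 3881] z 190.6 rect [533.6 161.2] [62.9  3.1] 0.2
```

View pics/w1.png

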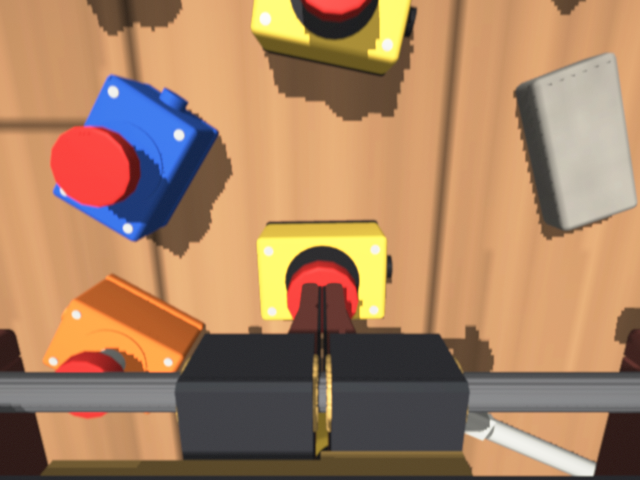

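The tip sits over the middle yellow box's button (322,290), with the third box at the top (330,10). Pressing now.

>>> {"op": "drive_tool", "data": {
  "motion": [0,0,0.08,0,0,0,0,0,0.08,0,0,0,0,0,0.08,0,0,0,0,0,0.04,0,0,0,0,0,0,0,0,0]
}}

```text
clock: 3.78
eef_pos: [540.3, 139.1, 75.6]
orientation: [-0.0, 0.707, 0.707, -0.0]
contact_force: [-0.4, 0.2, -0.1]
opening: 0.8
finger_force: 0.0
```

>>> {"op": "drive_tool", "data": {
  "motion": [0,0,0.04,0,0,0,0,0,0,0,0,0]
}}

```text
clock: 3.95
eef_pos: [540.4, 139.6, 74.8]
orientation: [-0.0, 0.707, 0.707, -0.0]
contact_force: [-0.5, 1.0, 0.2]
opening: 0.4
finger_force: 0.0
```

>>> {"op": "drive_tool", "data": {
  "motion": [0,0,0.04,0,0,0,0,0,0,0,0,0]
}}

```text
clock: 4.12
eef_pos: [540.3, 139.8, 73.8]
orientation: [-0.0, 0.707, 0.707, -0.0]
contact_force: [0.3, -0.2, 0.1]
opening: 0.2
finger_force: 0.0
```

>>> {"op": "drive_tool", "data": {
  "motion": [0,0,0.04,0,0,0,0,0,0,0,0,0]
}}

```text
clock: 4.28
eef_pos: [540.5, 139.9, 72.9]
orientation: [0.0, 0.707, 0.707, 0.0]
contact_force: [-0.2, -0.4, 0.9]
opening: 0.9
finger_force: 0.7
```

>>> {"op": "drive_tool", "data": {
  "motion": [0,0,0.06,0,0,0,0,0,0,0,0,0]
}}

```text
clock: 4.45
eef_pos: [540.5, 139.9, 71.4]
orientation: [0.0, 0.707, 0.707, 0.0]
contact_force: [-0.4, -0.7, 3.0]
opening: 0.3
finger_force: 1.4
```

>>> {"op": "drive_tool", "data": {
  "motion": [0,0,0.04,0,0,0,0,0,0,0,0,0]
}}

```text
clock: 4.62
eef_pos: [540.5, 139.9, 70.4]
orientation: [0.0, 0.707, 0.707, 0.0]
contact_force: [-0.1, 0.1, 3.0]
opening: 0.5
finger_force: 1.3
```

>>> {"op": "drive_tool", "data": {
  "motion": [0,0,0.04,0,0,0,0,0,0,0,0,0]
}}

```text
clock: 4.78
eef_pos: [540.4, 139.9, 69.2]
orientation: [-0.0, 0.707, 0.707, -0.0]
contact_force: [0.5, -0.3, -0.7]
opening: 0.4
finger_force: 0.2
```

>>> {"op": "drive_tool", "data": {
  "motion": [0,0,0.04,0,0,0,0,0,0,0,0,0]
}}

```text
clock: 4.95
eef_pos: [540.1, 139.9, 68.0]
orientation: [-0.0, 0.707, 0.707, -0.0]
contact_force: [-0.5, -0.4, 0.4]
opening: 0.4
finger_force: 0.0
```

Force fell to zero: it has snapped in. I'll retreat, turn for the grasp (closing along world y), and check with the camera.

>>> {"op": "drive_tool", "data": {
  "motion": [0,0,0.04,0,0,0,0,0,0,0,0,0,0,0,-0.6,0,0,0,0,0,-0.8,0,0,0.019,0,0,-0.8,0,0,0.019,0,0,0,0,0,0.019,0,0,0,0,0,0.019,0,0,0,0,0,0.019]
}}

```text
clock: 5.62
eef_pos: [540.6, 140.0, 122.9]
orientation: [0.0, 0.885, 0.465, 0.0]
contact_force: [0.7, 0.6, -0.6]
opening: 0.2
finger_force: 0.0
```

>>> {"op": "drive_tool", "data": {
  "motion": [0,0,0,0,0,0.019,0,0,0,0,0,0.019,0,0,0,0,0,0.019,0,0,0,0,0,0.019,0,0,0,0,0,0.019,0,0,0,0,0,0.019,0,0,0,0,0,0.019,0,0,0,0,0,0.019],
  "fingers": 0
}}

```text
clock: 6.28
eef_pos: [540.2, 139.9, 122.3]
orientation: [-0.0, 1.0, 0.006, -0.0]
contact_force: [0.4, -0.3, 0.3]
opening: 50.8
finger_force: 0.0
```

>>> {"op": "drive_tool", "data": {
  "motion": [0,0,0,0,0,0,0,0,0,0,0,0,0,0,0,0,0,0]
}}

```text
clock: 6.53
eef_pos: [540.3, 139.9, 122.3]
orientation: [0.0, 1.0, 0.011, -0.0]
contact_force: [0.5, 1.0, -0.1]
opening: 70.6
finger_force: 0.0
```

Run:
```python
from h import *
s=state(); print(s['eef_pos'],s['orientation']); im,d,p=grab('wrist','w2'); boxes(im,d,p)
im,d,p=grab('side','s2'); boxes(im,d,p,150)
```

```text
[540.27791746 139.88203686 122.3111851 ] [ 8.75297264e-06  9.99937735e-01  1.11583061e-02 -1.35323647e-04]
red [ 505  216   69   60 3162] ztop 73.8 ctr [557.1  13.6  73.8] dia 37.8
red [  47  224   70   59 3175] ztop 74.0 ctr [546.3 280.3  74. ] dia 38.2
red [ 291  232   59   57 2557] ztop 63.9 ctr [540.9 140.5  63.9] dia 34.7
red [202 411  46  25 887] ztop 74.0 ctr [431.9 201.4  74. ] dia 30.6
red [ 365  413   52   48 2052] ztop 73.5 ctr [417.1  89.6  73.5] dia 34.9
yel [ 453  169  112  127 6304] z 45.4 rect [555.1  11.7] [72.  50.2] 19.7
yel [  64  177  103  122 5870] z 45.5 rect [544.5 282. ] [50.1 71.9] 79.2
yel [ 281  193   79  113 5115] z 45.7 rect [539.4 140.6] [71.9 50.1] 1.1
yel [479 354  35  52 480] z 221.4 rect [569.8 103.8] [2.4 6.9] 86.9
yel [129 357  36  74 861] z 222.2 rect [563.6 176. ] [16.1  1.9] 0.5
yel [487 405  26  27 304] z 222.4 rect [562.7 104. ] [8.9 1.5] 1.0
yel [244 462  76  14 530] z 231.1 rect [558.9 147. ] [13.4  2.9] 89.3
yel [ 320  462  167   14 1136] z 231.2 rect [559.4 125.4] [ 3.1 29.3] 1.9
red [224 162  17  12 166] ztop 73.2 ctr [430.  329.3  73.2] dia 34.7
red [268 165  39  38 428] ztop 228.9 ctr [541.5  55.  228.9] dia 61.5
red [225 194  18  14 207] ztop 73.1 ctr [436.1 203.7  73.1] dia 34.5
red [279 213  18  17 240] ztop 63.2 ctr [538.6 137.5  63.2] dia 32.3
red [210 230  20  17 253] ztop 73.3 ctr [414.   85.1  73.3] dia 34.8
red [290 252  20  17 292] ztop 73.4 ctr [554.2   9.2  73.4] dia 33.2
red [  204   382   144    98 12927] ztop 5.9 ctr [ 496.3 -281.2    5.9] dia 224.2
yel [268 179  14  27 300] z 44.5 rect [520.7 283.7] [51.1 25.9] 82.9
yel [293 179  12  28 281] z 45.0 rect [570.1 275.8] [53.3 21.6] 86.6
yel [269 217  39  33 927] z 44.3 rect [539.1 138.1] [71.7 52.9] 0.8
yel [ 277  257   48   43 1141] z 44.2 rect [554.4  10.2] [72.3 52.3] 18.2
```

View pics/w2.png

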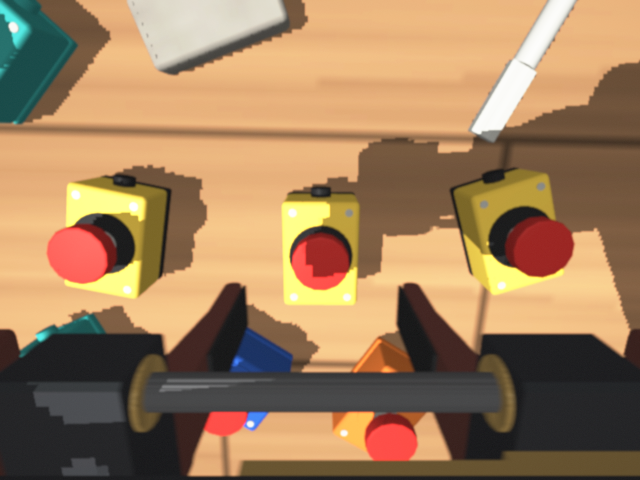

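The middle box's button (321,258) is down at 63.9 mm, so it's locked, and both neighbours are still out at 74 mm. Next: grasp.

>>> {"op": "drive_tool", "data": {
  "motion": [0,0,0.6,0,0,0,0,0,0.8,0,0,0,0,0,0.8,0,0,0,0,0,0.8,0,0,0,0,0,0.8,0,0,0,0,0,0.4,0,0,0,0,0,0.2,0,0,0,0,0,0,0,0,0]
}}

```text
clock: 7.3
eef_pos: [539.8, 139.8, 11.6]
orientation: [0.0, 1.0, 0.01, -0.001]
contact_force: [-0.6, -0.3, 0.4]
opening: 87.9
finger_force: 0.0
```

>>> {"op": "drive_tool", "data": {
  "motion": [0,0,0,0,0,0,0,0,0,0,0,0,0,0,0,0,0,0,0,0,0,0,0,0,0,0,0,0,0,0,0,0,0,0,0,0,0,0,0,0,0,0,0,0,0,0,0,0],
  "fingers": 1
}}

```text
clock: 7.97
eef_pos: [540.6, 140.1, 12.8]
orientation: [-0.0, 1.0, 0.009, 0.0]
contact_force: [-0.7, 1.3, 4.3]
opening: 49.5
finger_force: 30.0
```

>>> {"op": "drive_tool", "data": {
  "motion": [0,0,-0.2,0,0,0,0,0,-0.5,0,0,0,0,0,-0.8,0,0,0,0,0,-0.9,0,0,0,0,0,-0.9,0,0,0,0,0,-0.9,0,0,0,0,0,-0.7,0,0,0,0,0,-0.3,0,0,0]
}}

```text
clock: 8.63
eef_pos: [541.1, 139.8, 144.4]
orientation: [-0.0, 1.0, 0.009, 0.001]
contact_force: [0.7, 0.2, -4.1]
opening: 50.2
finger_force: 30.0
```

>>> {"op": "drive_tool", "data": {
  "motion": [-0.08,0.4,0,0,0,0,-0.08,0.8,0,0,0,0,-0.08,0.9,0,0,0,0,-0.08,0.9,0,0,0,0,-0.08,0.9,0,0,0,0,-0.08,0.9,0,0,0,0,-0.08,0.9,0,0,0,0,-0.08,0.9,0,0,0,0]
}}

```text
clock: 9.3
eef_pos: [525.4, -26.9, 140.5]
orientation: [-0.0, 1.0, 0.009, -0.002]
contact_force: [0.0, 0.3, -3.9]
opening: 49.9
finger_force: 30.0
```

>>> {"op": "drive_tool", "data": {
  "motion": [-0.08,0.9,0,0,0,0,-0.08,0.9,0,0,0,0,-0.08,0.9,0,0,0,0,-0.08,0.9,0,0,0,0,-0.08,0.8,0,0,0,0,-0.08,0.6,0,0,0,0,-0.08,0.3,0,0,0,0,0,0,0,0,0,0]
}}

```text
clock: 9.97
eef_pos: [514.3, -159.5, 141.0]
orientation: [-0.0, 1.0, 0.008, -0.001]
contact_force: [0.9, 0.3, -5.0]
opening: 49.9
finger_force: 30.0
```

Run:
```python
from h import *
s=state(); print(s['eef_pos'],s['orientation'],s['opening']); im,d,p=grab('wrist','w3'); boxes(im,d,p)
h=cv2.cvtColor(im,cv2.COLOR_RGB2HSV); W=pts(d,p); m=(h[...,1]>130)&((h[...,0]<7)|(h[...,0]>172))&(d>0)&(W[...,2]<32)&(W[...,2]>-5)
w=W[m]; print(w.min(0),w.max(0)); r=w[w[:,2]>22]; print(cv2.minAreaRect(r[:,:2].astype(np.float32)))
```

```text
[ 514.33408493 -159.51467381  140.95129255] [-2.83390393e-04  9.99963587e-01  8.41315239e-03 -1.40144596e-03] 49.910751933382556
red [  383   113   257   259 50691] ztop 5.3 ctr [ 519.1 -309.4    5.3] dia 244.6
red [  11  160   70   58 3098] ztop 74.1 ctr [555.3   9.1  74.1] dia 39.6
red [ 271  310  102   62 5187] ztop 191.8 ctr [ 516.9 -160.   191.8] dia 34.0
yel [  10  120  138  123 4371] z 44.8 rect [554.8  10.2] [72.  50.4] 19.5
yel [  255   231   135   142 10578] z 173.6 rect [ 524.7 -159.8] [49.5 50.7] 0.8
yel [436 355  27  77 689] z 241.6 rect [ 539.9 -185.6] [14.9  2. ] 2.2
yel [183 357  25  43 343] z 240.1 rect [ 543.3 -133.7] [1.6 5.6] 89.2
yel [261 411 121   9 918] z 174.2 rect [ 479.7 -160.6] [ 5.5 48.8] 1.9
yel [ 255  451  345   25 3917] z 249.4 rect [ 533.7 -179.3] [ 3.7 62.7] 1.2
yel [185 461  71  15 523] z 249.7 rect [ 533.1 -141.6] [ 3.  12.7] 2.3
[ 403.42117939 -412.5663482    -1.23026947] [606.63385775  81.55419606  30.94689897]
((504.2093811035156, -309.93560791015625), (200.5267791748047, 176.83297729492188), 82.12043762207031)
```

View pics/w3.png

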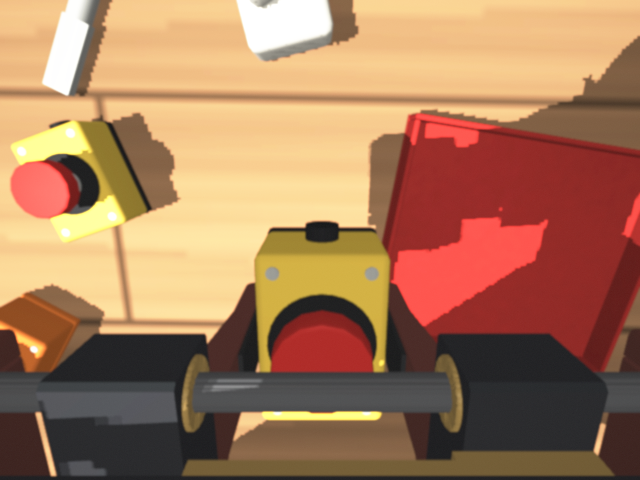

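The box is held upright, its button still in. The tray spans from its corner at (410,115) to the right edge of the picture, with its centre at about (502,-308) and yaw about -8°. Carrying on.

>>> {"op": "drive_tool", "data": {
  "motion": [-0.06,0.5,0,0,0,0,-0.06,0.7,0,0,0,0,-0.06,0.7,0,0,0,0,-0.06,0.7,0,0,0,0,-0.06,0.7,0,0,0,0,-0.06,0.7,0,0,0,0,-0.06,0.7,0,0,0,0,-0.06,0.7,0,0,0,0]
}}

```text
clock: 10.68
eef_pos: [506.3, -293.4, 142.0]
orientation: [-0.0, 1.0, 0.01, -0.0]
contact_force: [-0.3, -0.5, -4.9]
opening: 49.5
finger_force: 30.0
```

>>> {"op": "drive_tool", "data": {
  "motion": [0,0.4,0,0,0,0,0,0,0.4,0,0,0,0,0,0.6,0,0,0,0,0,0.7,0,0,0,0,0,0.7,0,0,0,0,0,0.7,0,0,0,0,0,0.4,0,0,0,0,0,0,0,0,0]
}}

```text
clock: 11.35
eef_pos: [504.9, -300.8, 52.0]
orientation: [-0.002, 1.0, 0.01, -0.002]
contact_force: [-0.2, -0.3, -4.6]
opening: 50.0
finger_force: 30.0
```

>>> {"op": "drive_tool", "data": {
  "motion": [0,0,0.4,0,0,0,0,0,0.4,0,0,0,0,0,0.3,0,0,0,0,0,0.15,0,0,0,0,0,0,0,0,0,0,0,0,0,0,0]
}}

```text
clock: 11.85
eef_pos: [506.7, -303.4, 23.6]
orientation: [-0.0, 1.0, 0.009, -0.0]
contact_force: [1.0, -0.5, -4.8]
opening: 49.8
finger_force: 30.0
```

>>> {"op": "drive_tool", "data": {
  "motion": [0,0,0.06,0,0,0,0,0,0,0,0,0]
}}

```text
clock: 12.02
eef_pos: [507.0, -303.6, 22.4]
orientation: [0.0, 1.0, 0.009, 0.0]
contact_force: [0.1, -0.6, -4.9]
opening: 49.9
finger_force: 30.0
```

>>> {"op": "drive_tool", "data": {
  "motion": [0,0,0.08,0,0,0,0,0,0.06,0,0,0,0,0,0,0,0,0]
}}

```text
clock: 12.27
eef_pos: [506.6, -303.2, 18.5]
orientation: [-0.0, 1.0, 0.009, -0.0]
contact_force: [-0.8, -0.5, -4.5]
opening: 49.9
finger_force: 30.0
```

>>> {"op": "drive_tool", "data": {
  "motion": [0,0,0.05,0,0,0,0,0,0.0,0,0,0]
}}

```text
clock: 12.43
eef_pos: [506.6, -303.3, 17.2]
orientation: [-0.0, 1.0, 0.009, -0.0]
contact_force: [0.2, -0.6, -4.5]
opening: 50.0
finger_force: 30.0
```

>>> {"op": "drive_tool", "data": {
  "motion": [0,0,0.04,0,0,0,0,0,0.0,0,0,0]
}}

```text
clock: 12.6
eef_pos: [506.7, -303.3, 16.8]
orientation: [0.0, 1.0, 0.009, -0.0]
contact_force: [-1.7, 0.6, 1.5]
opening: 49.7
finger_force: 30.0
```

Contact with the floor. Opening the fingers and retreating straight up.

>>> {"op": "drive_tool", "data": {
  "motion": [0,0,0,0,0,0,0,0,0,0,0,0,0,0,0,0,0,0,0,0,0,0,0,0,0,0,0,0,0,0,0,0,0,0,0,0,0,0,0,0,0,0,0,0,0,0,0,0],
  "fingers": 0
}}

```text
clock: 13.27
eef_pos: [506.7, -303.3, 16.4]
orientation: [0.0, 1.0, 0.009, -0.0]
contact_force: [0.3, -0.0, -0.5]
opening: 87.7
finger_force: 0.0
```

>>> {"op": "drive_tool", "data": {
  "motion": [0,0,-0.4,0,0,0,0,0,-0.8,0,0,0,0,0,-0.9,0,0,0,0,0,-0.9,0,0,0,0,0,-0.9,0,0,0,0,0,-0.9,0,0,0,0,0,-0.9,0,0,0,0,0,0,0,0,0]
}}

```text
clock: 13.93
eef_pos: [509.2, -305.2, 164.3]
orientation: [0.003, 1.0, 0.009, 0.003]
contact_force: [0.3, -0.1, 0.6]
opening: 87.9
finger_force: 0.0
```

Run:
```python
from h import *
s=state(); print(s['eef_pos'],s['opening']); im,d,p=grab('wrist','w4'); boxes(im,d,p,600)
im,d,p=grab('side','s4'); boxes(im,d,p,150)
```

```text
[ 509.21058286 -305.16056693  164.30210965] 87.91432976366944
red [  199   106   275   248 44153] ztop 6.1 ctr [ 516.5 -310.4    6.1] dia 256.6
red [ 293  224   51   49 1898] ztop 67.9 ctr [ 506.9 -303.8   67.9] dia 35.3
yel [ 285  191   67   98 2081] z 49.7 rect [ 505.9 -303.5] [71.1 50. ] 1.1
yel [  81  355   44   77 1063] z 264.5 rect [ 532.3 -259.8] [ 2.9 15.1] 88.4
yel [ 520  355   43   76 1012] z 265.0 rect [ 534.2 -349.5] [ 2.9 15. ] 89.9
yel [ 505  451  135   25 1905] z 272.9 rect [ 528.2 -350.8] [ 3.  27.6] 0.5
red [ 204  382  144   98 9467] ztop 16.2 ctr [ 498.8 -284.    16.2] dia 235.7
yel [292 256  33  41 646] z 44.9 rect [579.7   7.7] [65.8 33.9] 68.3
yel [ 252  414   58   54 1908] z 48.7 rect [ 505.2 -303.8] [71.9 51.5] 0.9
```

View pics/s4.png

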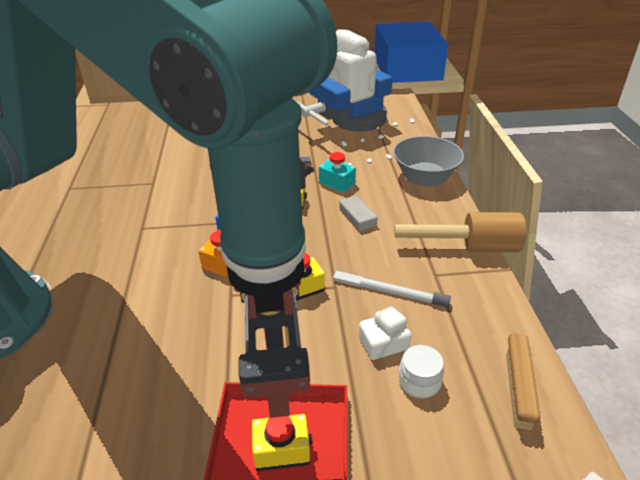

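The rejected box stands upright in the tray, at (280,440) in the side view. Its top is at 49.7 mm and its button at 67.9 mm, so the button is still in (18 mm above the housing). It is released, and the other things in view have not moved.

```bash
python3 -c "from rig import *; print(close_job())"
```

```text
the job is handed in; nothing more can be done
None
```

I found the tired-spring switch, the middle yellow box; it now stands upright and released in the red tray with its button locked in, and the job is handed in. The near box tested sound at about 7 N, the far one was never pushed, and both had their buttons out and had not moved when last seen clearly.

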